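# Fit the second U-bolt over a tube specimen

### The arm

A 7-joint arm with a two-finger parallel gripper is mounted at the origin on the work surface. World frame = base frame: x ahead of the robot, y to its left, z up, the work surface at z = 0. Lengths are in mm, angles in rad, forces in N, time in s.
With the tool pointing down it reaches from about 400 to 875 mm from the base axis. Payload 4.4 kg.
Tool frame: the origin (TCP) lies at the very end of the fingers, on their centre line; the grasp point (between the pads) lies 19 mm behind it; z points along the fingers, y is the direction in which the jaws open and shut (so a half turn about z gives the same grasp; the last joint's range is limited). The gripper opens to 85 mm and grips with 20 to 120 N. Pads are 22 mm wide; open, the fingers measure 114 mm over their backs; the gripper's body (76 mm by 85 mm) begins 54 mm behind the grasp point. The pads swing forward as they close: fully open they stand 13 mm farther back than shut.
Start: joints at [1.214, 0.628, 0.038, 1.517, -0.027, 0.996, -0.02], TCP at [186.395, -622.716, 231.313] pointing down, gripper open.
Joint ranges: [-3.06, 3.06], [-0.37, 2.12], [-1.25, 1.32], [0.18, 2.47], [-1.1, 4.24], [0.23, 1.98], [-2.94, 2.94]. Speed limits (rad/s): [2.57, 2.57, 3.14, 3.14, 3.14, 3.14, 3.14].

### API

Orientations are given as [roll, pitch, yaw] about the fixed x, y, z axes, in that order (R = Rz(yaw) Ry(pitch) Rx(roll)).
In Python, from cell import read_state, get_image, calibration, finish_job gives the robot as it stands. The module is installed in compiled form; this text tells all that it offers.
- The arm moves only by the tool apply_moves, never from a script. Its argument "increments" is a list of rows, each an object of numbers: "tx", "ty", "tz": the shift along the world's x, y, z in m; "rx", "ry", "rz": the turn, a rotation vector about the world's x, y, z in units of 5 degrees (1.0 is 5 degrees); "claw": the finger opening in m, from 0 to 0.0854. In form: [{"tx": .., "ty": .., "tz": .., "rx": .., "ry": .., "rz": .., "claw": ..}, ...]. A call has 1 to 12 rows; each row is the pose to reach, as a shift and turn from the pose commanded when the call began; what a row does not reach only later rows make up. A row lasts 1/10 s, in which the tool goes at most 50 mm and 8.59 degrees, less where a joint would pass 70% of its speed; a pose out of reach is approached as far as the arm can. A call with a gripper value outside its range is refused whole. The fingers move at their own pace and stop on an object; the grip force is fixed at half the most. Time passes only in rows, so rows that repeat a pose let the fingers close. It gives the time, the measured TCP pose, the force and the opening at its end, in the units of the state.
- read_state(): the state, without advancing time (a new reading comes with each control period).
- get_image(name): name is "side" or "top" or "wrist"; returns the picture (420x560x3 uint8, red, green, blue); there is no depth.
- calibration(name): a dict with "camera_matrix" (3x3 intrinsics, pixels), "distortion" ([k1, k2, p1, p2, k3] as OpenCV has them; the pictures are not rectified), "origin" and "attitude" of the camera in the world. Camera axes: x right, y up, looking along -z (the intrinsics and any distortion apply to the point x, -y, -z); pixel columns grow to the right and rows downward; lengths in mm; the calibration is good to about 2 mm. A picture is of the moment at which its call begins: read the wrist's pose just before it. calibration takes no time and is no camera call; for the wrist camera it gives the pose at the moment of the call.
- finish_job(): hands the job in, once; it reports no verdict.
The state is a dict: "clock": time; "qpos": joint angles; "qd": joint speeds; "tau": joint torques, N m; "eef_pos": TCP position; "tool_rot": TCP orientation; "force": force on the tool from outside, world axes, zero at the start; "torque": the same for the moment, N m; "width": finger opening in mm.
Only numpy, scipy, OpenCV 4.12 (cv2) and the standard library are available. Lean on these libraries where they do the work, as an engineer would, in place of code of your own. Each camera call takes 0.05 s, during which the arm holds its last target. There are 200 camera calls.

### The job

Clamp the loose end of the yellow tube on its test fixture: lift the smaller U-bolt out of the wooden block, pass it over the tube so that both legs go down the two holes of the open bracket, and press it down past the spring plungers until its bow bears on the tube with no gap. The tube is thin-walled, so feel for it: a push of 5 N on it is plenty and it must not get more than about 10 N. Let go of the U-bolt, upright and touching the tube, and leave everything else where it is.

Things in the scene. Friction and masses are not known exactly. Their poses are not given: they have to be found in the camera images.
- ubolt_mid (a point): Smaller of two steel U-bolts (8 mm bar, 100 g, 111 mm high), standing legs down in either slot of the block. Site half-way up, between the legs, 55.5 mm above their tips; z up through the bow; legs at y = -21 and +21 mm (50 mm over the outsides), tips tapered to 4 mm. Bow starts 30.5 mm above the point. Grip across the outsides of both legs about 25 mm above the point to keep fingertips off the bracket.
- rack: Fixed slotted wooden block, 110 (x) by 114 (y) by 36 mm high, origin under its centre. Two slots along its y at x = -28 and +28 mm, 9.5 mm wide, floor 8 mm above the bench; the U-bolts stand in them, 28 mm deep, legs in line with the slot.
- big_ubolt: The larger U-bolt (legs 60 mm apart), of the wrong size, standing in the block's other slot; origin midway between its leg tips. Leave it.
- fixture: Fixed test fixture, base plate 130 (x) by 290 (y) by 12 mm, origin under its centre. Grey brackets at y = -75 mm (open) and +75 mm (U-bolt fitted), 110 by 32 by 20 mm, tops 72 mm above the bench. A yellow thin-walled tube, 30 mm diameter, 270 long, lies along y over them at x = 0 in rubber saddles on jack screws. Tube height is not measured: axis 34 to 50 mm above the bracket tops.
- bracket (a point): Top centre of the open bracket, midway between its holes and under the tube's axis; axes as the fixture. Holes at x = -21 and +21 mm, 11 mm diameter, through the 20 mm block, 40 mm free below. 10 mm down each hole a spring ball rubs the leg: together they drag 2 to 10 N while the legs slide, then hold the U-bolt where it is left.
- tube_nominal (a point): Fixture-fixed reference point where the tube's axis would cross over the open bracket with the jacks in mid-height (42 mm above the bracket top); y along the tube. The real axis is up to 8 mm higher or lower: feel for it. Bedded, ubolt_mid is 32 mm below the real axis. Force on the tube comes on top of the drag, rising 5 to 10 N per mm; over 16 N spoils the tube.
- wrench: Loose steel spanner, 150 mm, lying on the bench. Leave it.
- nut_tray: Loose red tray of nuts, 90 by 120 by 30 mm; origin under its centre. Leave it.
- vial0: Small white vial with teal band, 26 mm diameter, 58 mm high. Leave it.
- vial1: Another such vial. Leave it.
- vial2: Another such vial. Leave it.
- wash_bottle: White wash bottle, 64 mm diameter, 170 mm high. Leave it.

How it is judged (in metres and radians):
On the way:
1. the U-bolt straddles the tube with both legs started in the two holes of the open bracket (horizontal distance between ubolt_mid and bracket below 0.006 m and z of ubolt_mid in the frame of bracket below 0.048 m and angle between the y axis of ubolt_mid and the x axis of bracket, either way round below 0.15 rad and angle between ubolt_mid's own z axis and vertical below 0.15 rad), for 0.05 s.
At the end, for the whole second after the job is handed in: the smaller U-bolt straddles the tube at the open bracket with a leg through each hole (centred within 6 mm, upright within 0.12 rad), its bow down on the tube (specimen_c0, the tube over the open bracket) with a gap of at most about half a millimetre, let go (horizontal distance between ubolt_mid and bracket below 0.006 m and z of ubolt_mid in the frame of bracket below 0.0215 m and angle between the y axis of ubolt_mid and the x axis of bracket, either way round below 0.1 rad and angle between ubolt_mid's own z axis and vertical below 0.12 rad and distance between ubolt_mid and specimen_c0 above 0.0318 m); the robot touches nothing.
It fails at once if the tube is pressed with more than 16 N (contact force between anything else and specimen_c0 above 16 N or contact force between anything else and specimen_c1 above 16 N or contact force between anything else and specimen_c2 above 16 N).
It fails at once if a bystander is moved by more than 30 mm (distance of any of big_ubolt, wrench, nut_tray, vial0, vial1, vial2, wash_bottle from where it was at the start of the episode above 0.03 m).
It also fails if it takes over 67 s, if anything falls off the work surface, if the arm or the gripper's body presses on something with over 40 N, if the wrist force passes 120 N, or if a joint passes its speed limit or range.

## Working session

There is one attempt and no reset: what is moved stays moved. The work goes in short steps, Python scripts to look and compute and a tool call to move; the robot and the scene stay as the last step left them, time stands still between calls to the robot, and variables do not carry over. Pictures are saved under pics/ and viewed, about 8 in all and at most 12, crops included, and the job is handed in when it is done.

Besides the shell and the picture viewer there is one more tool, called after ">>>" as name([rows], argument=value, ...), one row to a line, values as JSON. apply_moves: Moves the arm, as the interface text tells. Its arguments: {"type":"object","properties":{"increments":{"type":"array"}},"required":["increments"]}

```bash
mkdir -p pics
cat > h.py <<'E'
import numpy as np, cv2
from cell import *
def save(n,fn,crop=None,scale=1):
    im=get_image(n); im=im[:,:,::-1]; cv2.imwrite('pics/full_'+fn,im)
    if crop: im=im[crop[1]:crop[3],crop[0]:crop[2]]
    if scale!=1: im=cv2.resize(im,None,fx=scale,fy=scale,interpolation=cv2.INTER_CUBIC)
    cv2.imwrite('pics/'+fn,im)
def Rm(c):
    a=np.array(c['attitude'],float)
    if a.shape==(3,3): return a
    from scipy.spatial.transform import Rotation as R
    return R.from_euler('xyz',a).as_matrix() if a.size==3 else R.from_quat(a).as_matrix()
def ray(c,uv):
    p=cv2.undistortPoints(np.array(uv,float).reshape(-1,1,2),np.array(c['camera_matrix'],float),np.array(c['distortion'],float)).reshape(-1,2)
    d=np.c_[p[:,0],-p[:,1],-np.ones(len(p))]@Rm(c).T
    return np.array(c['origin'],float),d/np.linalg.norm(d,axis=1)[:,None]
def plane(c,uv,z):
    o,d=ray(c,uv); return o+d*((z-o[2])/d[:,2])[:,None]
def tri(c1,u1,c2,u2):
    o1,d1=ray(c1,u1);o2,d2=ray(c2,u2);out=[]
    for a,b in zip(d1,d2):
        s=np.linalg.lstsq(np.c_[a,-b],o2-o1,rcond=None)[0]
        p,q=o1+s[0]*a,o2+s[1]*b; out.append(np.r_[(p+q)/2,np.linalg.norm(p-q)])
    return np.array(out)
def proj(c,P):
    R=Rm(c);q=(np.atleast_2d(P)-np.array(c['origin']))@R
    q=q*[1,-1,-1]
    return cv2.projectPoints(q,np.zeros(3),np.zeros(3),np.array(c['camera_matrix'],float),np.array(c['distortion'],float))[0].reshape(-1,2)
E
python3 - <<'E'
from h import *
for n in('side','top','wrist'):
    print(n,calibration(n))
a=[]
for n in('side','top'):
    save(n,n+'0.png')
save('wrist','wrist0.png')
print(read_state())
E
```

```text
side {'camera_matrix': array([[398.2097787 ,   0.        , 277.30618692],
       [  0.        , 398.2097787 , 207.37030403],
       [  0.        ,   0.        ,   1.        ]]), 'distortion': array([0.00909836, 0.        , 0.        , 0.        , 0.        ]), 'origin': array([ 296.24683528, -562.7964136 ,  519.21109908]), 'attitude': array([ 1.01213622,  0.02021006, -0.40649814])}
top {'camera_matrix': array([[482.48786189,   0.        , 266.64310587],
       [  0.        , 482.48786189, 213.34360191],
       [  0.        ,   0.        ,   1.        ]]), 'distortion': array([0.03501596, 0.        , 0.        , 0.        , 0.        ]), 'origin': array([ 491.49264451,  106.66180636, 1183.90897967]), 'attitude': array([ 0.09662836, -0.00342009, -1.59461849])}
wrist {'camera_matrix': array([[366.13300039,   0.        , 282.5106569 ],
       [  0.        , 366.13300039, 209.5077194 ],
       [  0.        ,   0.        ,   1.        ]]), 'distortion': array([-0.04101141,  0.        ,  0.        ,  0.        ,  0.        ]), 'origin': array([ 257.3256336 , -601.06795685,  373.48355634]), 'attitude': array([-0.29642947,  0.00224341, -1.28012575])}
{'clock': 0.15, 'qpos': array([ 1.21418964,  0.62914296,  0.03846302,  1.51812155, -0.02698109,
        0.9962798 , -0.0200178 ]), 'qd': array([ 4.73151533e-05, -2.41656127e-03, -1.12035757e-04, -3.01459807e-03,
       -1.19361869e-03, -7.37080487e-04,  7.26427921e-04]), 'tau': array([ 1.61306943e-03, -5.63796937e+01,  1.22763623e+00, -1.93647051e+01,
        1.10918947e-02,  7.40410091e-03, -1.61318758e-05]), 'eef_pos': array([ 186.25784141, -622.26252385,  230.59993426]), 'tool_rot': array([-3.14015965e+00,  3.11205258e-05,  2.90787749e-01]), 'force': array([-0.57974614, -0.39073472,  0.73522183]), 'torque': array([ 0.02967389, -0.07811683,  0.00030787]), 'width': 85.14098570209622}
```

```bash
sleep 1; ls pics
```

```text
full_side0.png
full_top0.png
full_wrist0.png
side0.png
top0.png
wrist0.png
```

View pics/side0.png

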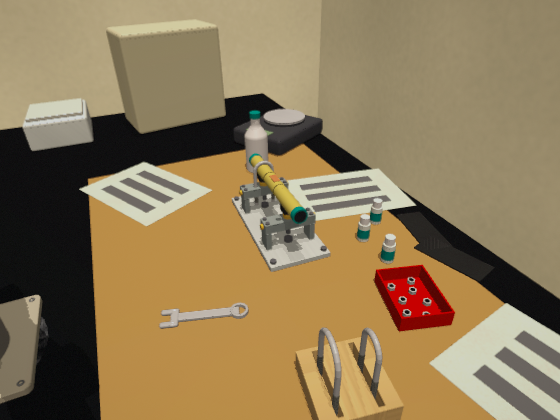

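View pics/top0.png

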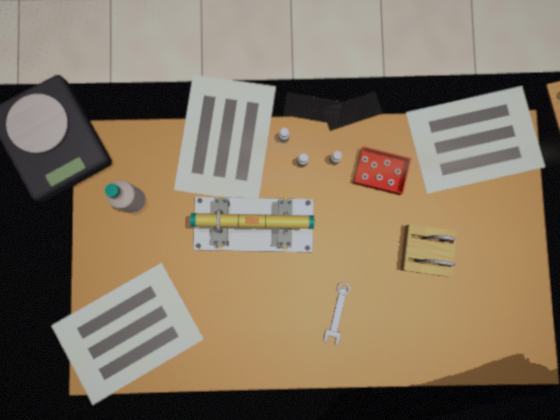

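Side view: rack at (345,385) with both U-bolts, and the open bracket at (288,235) at the near end. Top view: rack at (430,250), U-bolts at (432,237) and (432,262), open bracket at (283,222). Next I'll measure these roughly.

Run:
```python
from h import *
c=calibration('top')
im=cv2.imread('pics/full_top0.png'); hsv=cv2.cvtColor(im,cv2.COLOR_BGR2HSV)
print('rack ub',plane(c,[[432,237],[432,262],[430,250]],100).round())
print('rack corners z36',plane(c,[[407,227],[456,229],[454,275],[404,271]],36).round())
print('plate corners z12',plane(c,[[195,198],[313,199],[313,252],[195,251]],12).round())
m=cv2.inRange(hsv,(20,120,100),(32,255,255));m[:,:190]=0;m[:,320:]=0;m[:195]=0;m[250:]=0
p=np.argwhere(m)[:,::-1].astype(np.float32);r=cv2.minAreaRect(p);print(r, np.array(cv2.boxPoints(r)))
print('tube',plane(c,cv2.boxPoints(r),114).round())
w=calibration('wrist');print('wrist view of rack',proj(w,plane(c,[[430,250]],36)))
```

```text
rack ub [[ 535. -269.  100.]
 [ 479. -265.  100.]
 [ 506. -262.  100.]]
rack corners z36 [[ 562. -233.   36.]
 [ 555. -348.   36.]
 [ 447. -337.   36.]
 [ 459. -220.   36.]]
plate corners z12 [[647. 274.  12.]
 [638. -14.  12.]
 [508. -10.  12.]
 [518. 275.  12.]]
((252.9959716796875, 228.15594482421875), (49.26372146606445, 110.28215026855469), 78.94358825683594) [[194.1546  214.55598]
 [302.38977 193.40657]
 [311.83734 241.7559 ]
 [203.60217 262.90533]]
tube [[596. 262. 114.]
 [638.  20. 114.]
 [530.   2. 114.]
 [489. 242. 114.]]
wrist view of rack [[ -24.1605891  -338.35643577]]
```

View pics/wrist0.png

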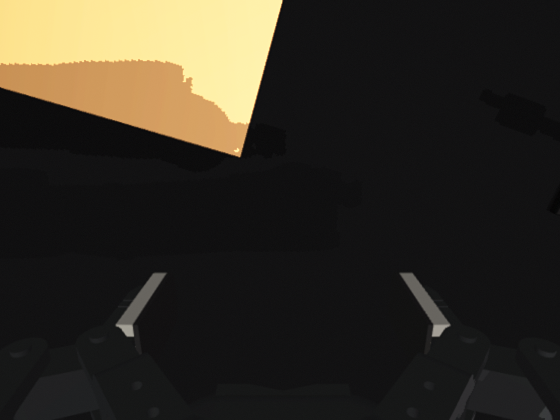

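The wrist picture shows only a bench corner. Rack is near (506,-284) with yaw about -0.08, and the fixture near (578,131) with yaw about -0.03. I'll move over the rack for a close wrist view.

>>> apply_moves([
  {"tx": 0.315, "ty": 0.338, "tz": 0.02, "rz": -4.4, "claw": 0.0854},
  {"tx": 0.315, "ty": 0.338, "tz": 0.02, "rz": -4.4, "claw": 0.0854},
  {"tx": 0.315, "ty": 0.338, "tz": 0.02, "rz": -4.4, "claw": 0.0854},
  {"tx": 0.315, "ty": 0.338, "tz": 0.02, "rz": -4.4, "claw": 0.0854},
  {"tx": 0.315, "ty": 0.338, "tz": 0.02, "rz": -4.4, "claw": 0.0854},
  {"tx": 0.315, "ty": 0.338, "tz": 0.02, "rz": -4.4, "claw": 0.0854},
  {"tx": 0.315, "ty": 0.338, "tz": 0.02, "rz": -4.4, "claw": 0.0854},
  {"tx": 0.315, "ty": 0.338, "tz": 0.02, "rz": -4.4, "claw": 0.0854},
  {"tx": 0.315, "ty": 0.338, "tz": 0.02, "rz": -4.4, "claw": 0.0854},
  {"tx": 0.315, "ty": 0.338, "tz": 0.02, "rz": -4.4, "claw": 0.0854},
  {"tx": 0.315, "ty": 0.338, "tz": 0.02, "rz": -4.4, "claw": 0.0854},
  {"tx": 0.315, "ty": 0.338, "tz": 0.02, "rz": -4.4, "claw": 0.0854},
])

```text
$.increments[0]: bad value
```

Run:
```python
from h import *
import json
s=read_state();c=calibration('wrist');save('wrist','w1.png')
print(s['eef_pos'],s['tool_rot'],s['force'],s['qpos'],s['clock'])
json.dump({k:np.array(v).tolist() for k,v in c.items()},open('w1.json','w'))
```

```text
[ 186.25784141 -622.26252385  230.59993426] [-3.14015965e+00  3.11205258e-05  2.90787749e-01] [-0.57974614 -0.39073472  0.73522183] [ 1.21418964  0.62914296  0.03846302  1.51812155 -0.02698109  0.9962798
 -0.0200178 ] 0.15
```

View pics/w1.png

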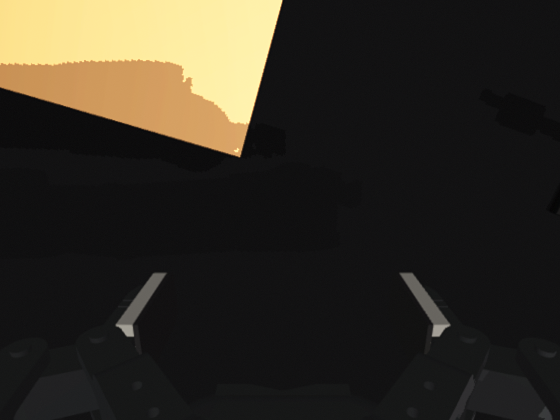

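The call was refused and the arm didn't move, so that picture is the same as before. I'll include every key this time.

>>> apply_moves([
  {"tx": 0.032, "ty": 0.034, "tz": 0.02, "rx": 0, "ry": 0, "rz": -0.44, "claw": 0.085},
  {"tx": 0.064, "ty": 0.068, "tz": 0.02, "rx": 0, "ry": 0, "rz": -0.88, "claw": 0.085},
])

```text
clock: 0.4
eef_pos: [250.0, -556.1, 252.8]
tool_rot: [3.138, -0.0, 0.208]
force: [1.8, -0.3, 0.2]
width: 85.1
```

>>> apply_moves([
  {"tx": 0.03, "ty": 0.033, "tz": 0, "rx": 0, "ry": 0, "rz": -0.5, "claw": 0.085},
  {"tx": 0.06, "ty": 0.066, "tz": 0, "rx": 0, "ry": 0, "rz": -1.0, "claw": 0.085},
  {"tx": 0.09, "ty": 0.1, "tz": 0, "rx": 0, "ry": 0, "rz": -1.5, "claw": 0.085},
  {"tx": 0.12, "ty": 0.133, "tz": 0, "rx": 0, "ry": 0, "rz": -2.0, "claw": 0.085},
  {"tx": 0.15, "ty": 0.166, "tz": 0, "rx": 0, "ry": 0, "rz": -2.5, "claw": 0.085},
  {"tx": 0.18, "ty": 0.2, "tz": 0, "rx": 0, "ry": 0, "rz": -3.0, "claw": 0.085},
  {"tx": 0.21, "ty": 0.23, "tz": 0, "rx": 0, "ry": 0, "rz": -3.4, "claw": 0.085},
  {"tx": 0.25, "ty": 0.272, "tz": 0, "rx": 0, "ry": 0, "rz": -3.4, "claw": 0.085},
  {"tx": 0.25, "ty": 0.272, "tz": 0, "rx": 0, "ry": 0, "rz": -3.4, "claw": 0.085},
  {"tx": 0.25, "ty": 0.272, "tz": 0, "rx": 0, "ry": 0, "rz": -3.4, "claw": 0.085},
  {"tx": 0.25, "ty": 0.272, "tz": 0, "rx": 0, "ry": 0, "rz": -3.4, "claw": 0.085},
])

```text
clock: 1.5
eef_pos: [499.2, -283.9, 251.2]
tool_rot: [3.141, 0.001, -0.084]
force: [-0.7, -1.0, 0.1]
width: 84.9
```

```bash
cat >> h.py <<'E'
import json
def shot(tag,crop=None,scale=1):
    s=read_state();c=calibration('wrist');save('wrist',tag+'.png',crop,scale)
    json.dump({k:np.array(v).tolist() for k,v in c.items()},open(tag+'.json','w'))
    print(s['eef_pos'].round(2),s['tool_rot'].round(4),s['force'].round(2),s['qpos'].round(3),s['clock']);return s
def load(tag): return json.load(open(tag+'.json')),cv2.imread('pics/full_'+tag+'.png')
E
python3 -c "
from h import *
shot('w2')"
```

```text
[ 499.24 -283.92  251.15] [ 3.1406e+00  1.1000e-03 -8.4000e-02] [-0.73 -1.04  0.11] [ 0.391  0.499  0.116  1.712 -0.067  0.935 -1.122] 1.5
```

View pics/w2.png

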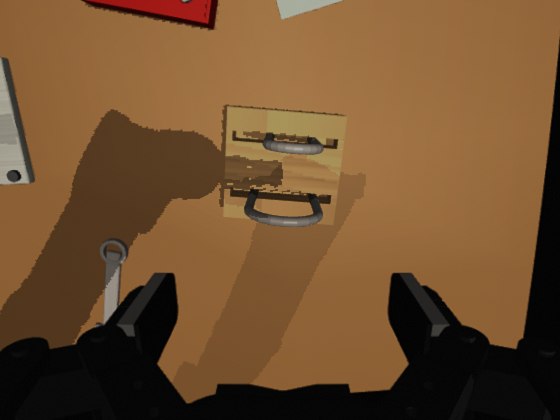

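The wrist view shows the rack, with the small U-bolt in the farther (+x) slot (bow 263–323 px across, row 146) and the large one in the nearer slot. I'll take a second wrist view from closer and triangulate.

>>> apply_moves([
  {"tx": 0.015, "ty": 0.015, "tz": -0.04, "rx": 0, "ry": 0, "rz": 0, "claw": 0.085},
  {"tx": 0.03, "ty": 0.03, "tz": -0.07, "rx": 0, "ry": 0, "rz": 0, "claw": 0.085},
  {"tx": 0.03, "ty": 0.03, "tz": -0.07, "rx": 0, "ry": 0, "rz": 0, "claw": 0.085},
  {"tx": 0.03, "ty": 0.03, "tz": -0.07, "rx": 0, "ry": 0, "rz": 0, "claw": 0.085},
])

```text
clock: 1.95
eef_pos: [529.1, -254.4, 181.1]
tool_rot: [3.141, 0.002, -0.085]
force: [-0.0, 0.2, 0.6]
width: 85.3
```

```bash
python3 -c "
from h import *
shot('w3')
a=load('w2')[1][95:235,200:360];b=load('w3')[1]
cv2.imwrite('pics/w3v.png',np.hstack([cv2.resize(a,(480,420),interpolation=cv2.INTER_CUBIC),b[:, 100:420]]))"
```

```text
[ 529.12 -254.37  181.08] [ 3.1408e+00  1.6000e-03 -8.4600e-02] [-0.01  0.2   0.63] [ 0.334  0.599  0.103  1.752 -0.08   0.795 -1.181] 1.95
```

View pics/w3v.png

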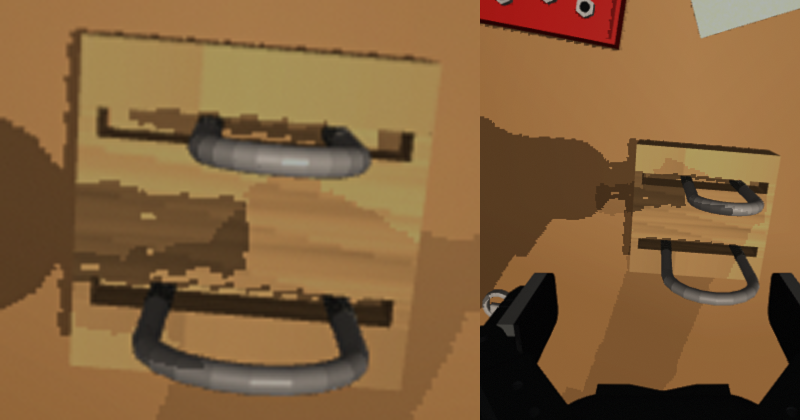

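Run:
```python
from h import *
a,ia=load('w2');b,ib=load('w3')
f=lambda p:[[200+x/3-.33,95+y/3-.33] for x,y in p]
g=lambda p:[[x-380,y] for x,y in p]
names=['L out','R out','crown','TL','TR','slotL','slotR']
A=f([(188,150),(370,155),(280,160),(78,30),(440,62),(97,136),(412,160)])
B=g([(683,195),(764,202),(724,208),(636,139),(778,152),(642,186),(768,194)])
for n,t in zip(names,tri(a,A,b,B)):print(n,t.round(1))
print('w3 slot/corner @36',plane(b,B[3:],36).round(1).tolist());print('w2 @36',plane(a,A[3:],36).round(1).tolist())
print('w3 legs@36',plane(b,g([(690,188),(742,193)]),36).round(1),'w2',plane(a,f([(210,132),(342,142)]),36).round(1))
```

```text
L out [ 5.354e+02 -2.695e+02  7.170e+01  3.000e-01]
R out [ 533.4 -319.9   98.8    0.9]
crown [ 533.8 -294.6  102.8    2. ]
TL [ 572.2 -235.8   25.3    2.4]
TR [ 551.6 -352.4   20.7    1. ]
slotL [ 539.1 -239.7   47.8    0.7]
slotR [ 5.227e+02 -3.385e+02  4.200e+01  1.000e-01]
w3 slot/corner @36 [[574.0, -237.6, 36.0], [554.6, -348.1, 36.0], [536.2, -238.5, 36.0], [520.9, -340.1, 36.0]]
w2 @36 [[571.5, -236.4, 36.0], [552.1, -349.6, 36.0], [538.1, -238.3, 36.0], [521.8, -339.4, 36.0]]
w3 legs@36 [[ 531.3 -277.    36. ]
 [ 523.5 -318.9   36. ]] w2 [[ 536.3 -274.8   36. ]
 [ 529.5 -317.    36. ]]
```

Rack yaw is about -0.165 and the small U-bolt's centre is near (532,-297). I'll align, descend and grip.

>>> apply_moves([
  {"tx": 0.003, "ty": -0.0425, "tz": 0, "rx": 0, "ry": 0, "rz": -0.92, "claw": 0.085},
  {"tx": 0.003, "ty": -0.0425, "tz": 0, "rx": 0, "ry": 0, "rz": -0.92, "claw": 0.085},
  {"tx": 0.003, "ty": -0.0425, "tz": -0.04, "rx": 0, "ry": 0, "rz": -0.92, "claw": 0.085},
  {"tx": 0.003, "ty": -0.0425, "tz": -0.08, "rx": 0, "ry": 0, "rz": -0.92, "claw": 0.085},
  {"tx": 0.003, "ty": -0.0425, "tz": -0.11, "rx": 0, "ry": 0, "rz": -0.92, "claw": 0.085},
  {"tx": 0.003, "ty": -0.0425, "tz": -0.11, "rx": 0, "ry": 0, "rz": -0.92, "claw": 0.085},
  {"tx": 0.003, "ty": -0.0425, "tz": -0.11, "rx": 0, "ry": 0, "rz": -0.92, "claw": 0.085},
])

```text
clock: 2.7
eef_pos: [533.4, -297.0, 72.8]
tool_rot: [3.14, -0.001, -0.165]
force: [1.2, 0.1, -0.1]
width: 85.3
```

>>> apply_moves([
  {"tx": 0, "ty": 0, "tz": 0, "rx": 0, "ry": 0, "rz": 0, "claw": 0.065},
  {"tx": 0, "ty": 0, "tz": 0, "rx": 0, "ry": 0, "rz": 0, "claw": 0.055},
  {"tx": 0, "ty": 0, "tz": 0, "rx": 0, "ry": 0, "rz": 0, "claw": 0.03},
  {"tx": 0, "ty": 0, "tz": 0, "rx": 0, "ry": 0, "rz": 0, "claw": 0.03},
  {"tx": 0, "ty": 0, "tz": 0, "rx": 0, "ry": 0, "rz": 0, "claw": 0.03},
  {"tx": 0, "ty": 0, "tz": 0, "rx": 0, "ry": 0, "rz": 0, "claw": 0.03},
  {"tx": 0, "ty": 0, "tz": 0, "rx": 0, "ry": 0, "rz": 0, "claw": 0.03},
  {"tx": 0, "ty": 0, "tz": 0, "rx": 0, "ry": 0, "rz": 0, "claw": 0.03},
])

```text
clock: 3.5
eef_pos: [534.8, -296.0, 73.5]
tool_rot: [3.14, -0.004, -0.163]
force: [-0.3, 0.8, 6.1]
width: 47.8
```

```bash
python3 -c "
from h import *
shot('w4');save('side','s4.png')
a=cv2.imread('pics/full_s4.png')[300:420,270:430]
cv2.imwrite('pics/v4.png',np.hstack([load('w4')[1][:,130:430],cv2.resize(a,(500,420),interpolation=cv2.INTER_CUBIC)]))"
```

```text
[ 534.76 -296.     73.46] [ 3.1403 -0.0036 -0.1629] [-0.32  0.81  6.12] [ 0.4    0.776  0.097  1.761 -0.119  0.607 -1.167] 3.5
```

View pics/v4.png

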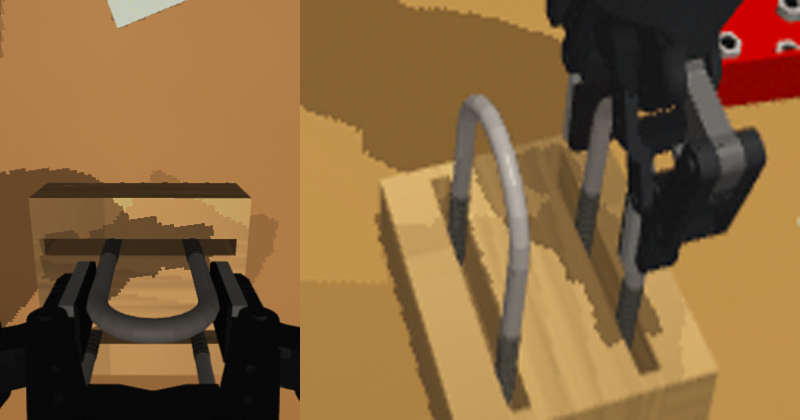

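The U-bolt is held across both legs (width 47.8), with the pads at the legs' upper part and the big U-bolt untouched. Next: lift straight up and check the hold.

>>> apply_moves([
  {"tx": 0, "ty": 0, "tz": 0.015, "rx": 0, "ry": 0, "rz": 0, "claw": 0.03},
  {"tx": 0, "ty": 0, "tz": 0.035, "rx": 0, "ry": 0, "rz": 0, "claw": 0.03},
  {"tx": 0, "ty": 0, "tz": 0.065, "rx": 0, "ry": 0, "rz": 0, "claw": 0.03},
  {"tx": 0, "ty": 0, "tz": 0.1, "rx": 0, "ry": 0, "rz": 0, "claw": 0.03},
  {"tx": 0, "ty": 0, "tz": 0.14, "rx": 0, "ry": 0, "rz": 0, "claw": 0.03},
  {"tx": 0, "ty": 0, "tz": 0.18, "rx": 0, "ry": 0, "rz": 0, "claw": 0.03},
  {"tx": 0, "ty": 0, "tz": 0.18, "rx": 0, "ry": 0, "rz": 0, "claw": 0.03},
])

```text
clock: 4.3
eef_pos: [536.4, -297.1, 258.7]
tool_rot: [3.138, -0.012, -0.163]
force: [0.2, -0.4, -1.0]
width: 47.6
```

>>> apply_moves([
  {"tx": 0.003, "ty": 0.028, "tz": 0, "rx": 0, "ry": 0, "rz": 1.62, "claw": 0.03},
  {"tx": 0.006, "ty": 0.056, "tz": 0, "rx": 0, "ry": 0, "rz": 3.25, "claw": 0.03},
  {"tx": 0.01, "ty": 0.084, "tz": 0, "rx": 0, "ry": 0, "rz": 4.87, "claw": 0.03},
  {"tx": 0.013, "ty": 0.112, "tz": 0, "rx": 0, "ry": 0, "rz": 6.5, "claw": 0.03},
  {"tx": 0.016, "ty": 0.14, "tz": 0, "rx": 0, "ry": 0, "rz": 8.12, "claw": 0.03},
  {"tx": 0.02, "ty": 0.168, "tz": 0, "rx": 0, "ry": 0, "rz": 9.75, "claw": 0.03},
  {"tx": 0.023, "ty": 0.196, "tz": 0, "rx": 0, "ry": 0, "rz": 11.37, "claw": 0.03},
  {"tx": 0.027, "ty": 0.224, "tz": 0, "rx": 0, "ry": 0, "rz": 13, "claw": 0.03},
  {"tx": 0.03, "ty": 0.252, "tz": 0, "rx": 0, "ry": 0, "rz": 14.62, "claw": 0.03},
  {"tx": 0.034, "ty": 0.28, "tz": 0, "rx": 0, "ry": 0, "rz": 16.25, "claw": 0.03},
  {"tx": 0.037, "ty": 0.3, "tz": 0, "rx": 0, "ry": 0, "rz": 17.87, "claw": 0.03},
  {"tx": 0.04, "ty": 0.32, "tz": 0, "rx": 0, "ry": 0, "rz": 19.5, "claw": 0.03},
])

```text
clock: 5.5
eef_pos: [572.9, 25.8, 251.5]
tool_rot: [-3.141, 0.001, 1.545]
force: [-0.1, 0.4, -0.7]
width: 48.2
```

>>> apply_moves([
  {"tx": 0, "ty": 0, "tz": 0, "rx": 0, "ry": 0, "rz": 0, "claw": 0.03},
  {"tx": 0, "ty": 0, "tz": 0, "rx": 0, "ry": 0, "rz": 0, "claw": 0.03},
  {"tx": 0, "ty": 0, "tz": 0, "rx": 0, "ry": 0, "rz": 0, "claw": 0.03},
])

```text
clock: 5.8
eef_pos: [573.1, 23.0, 251.3]
tool_rot: [-3.141, 0.002, 1.535]
force: [-0.0, 0.9, -0.5]
width: 47.7
```

```bash
python3 -c "
from h import *
shot('w5');save('side','s5.png')
a=cv2.imread('pics/full_s5.png')[130:280,200:350]
cv2.imwrite('pics/v5.png',np.hstack([load('w5')[1][:,90:470],cv2.resize(a,(420,420),interpolation=cv2.INTER_CUBIC)]))"
```

```text
[573.06  22.95 251.25] [-3.1411e+00  1.5000e-03  1.5350e+00] [-0.    0.91 -0.46] [ 0.133  0.513 -0.34   1.705  0.203  0.959 -0.32 ] 5.8
```

View pics/v5.png

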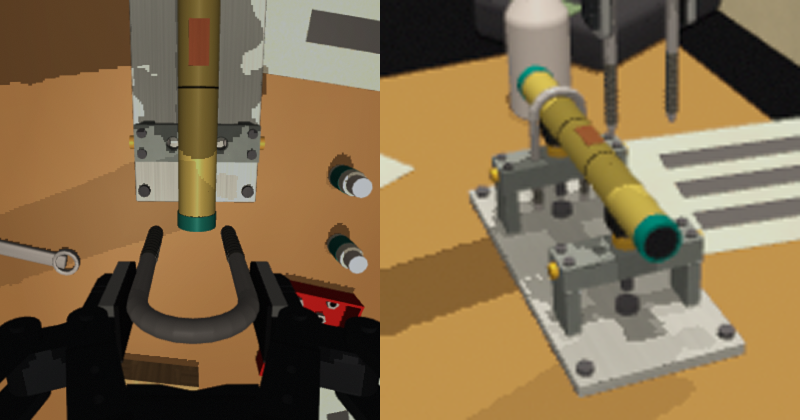

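The U-bolt is upright in the hand, leg tips at about (246,230) and (319,230). The open bracket is at about (288,140), with dark or light spots at the holes near (262,143) and (315,143). I'll measure.

Run:
```python
from h import *
c,im=load('w5')
g=lambda p:[[x+90,y] for x,y in p]
s=lambda n,p,z:print(n,plane(c,g(p),z).round(1).tolist())
s('tips z186',[(156,230),(229,230)],186)
s('screws z17',[(144,191),(251,191)],16)
s('plate near corners z12',[(136,202),(256,201)],12)
s('bracket top back/front corners z72',[(137,124),(263,124),(135,147),(259,147)],72)
s('holes?',[(172,143),(225,143)],72)
hsv=cv2.cvtColor(im,cv2.COLOR_BGR2HSV);m=cv2.inRange(hsv,(20,90,60),(34,255,255))
for r in(30,60,110,130,170,190,205):
    x=np.flatnonzero(m[r,240:330])+240
    if len(x):print(r,x.min(),x.max(),plane(c,[[x.min()-.5,r],[x.max()+.5,r]],114).round(1)[:,:2].tolist())
cv2.imwrite('pics/v6.png',cv2.resize(im[105:215,210:370],(800,550),interpolation=cv2.INTER_CUBIC))
```

```text
tips z186 [[550.5, 21.5, 186.0], [594.7, 20.0, 186.0]]
screws z17 [[520.1, 4.1, 16.0], [634.0, 0.1, 16.0]]
plate near corners z12 [[509.9, -8.8, 12.0], [640.2, -12.4, 12.0]]
bracket top back/front corners z72 [[526.6, 77.5, 72.0], [635.2, 73.7, 72.0], [523.4, 57.9, 72.0], [632.0, 54.0, 72.0]]
holes? [[556.0, 60.1, 72.0], [602.2, 58.5, 72.0]]
30 268 309 [[566.4, 143.8], [595.9, 142.7]]
60 268 308 [[565.5, 123.9], [594.8, 122.9]]
110 268 307 [[563.8, 89.1], [593.5, 88.1]]
130 269 306 [[563.9, 74.5], [592.5, 73.5]]
170 269 305 [[562.5, 44.1], [591.2, 43.0]]
190 269 305 [[561.7, 28.1], [590.9, 27.1]]
205 269 304 [[561.2, 15.8], [589.9, 14.8]]
```

View pics/v6.png

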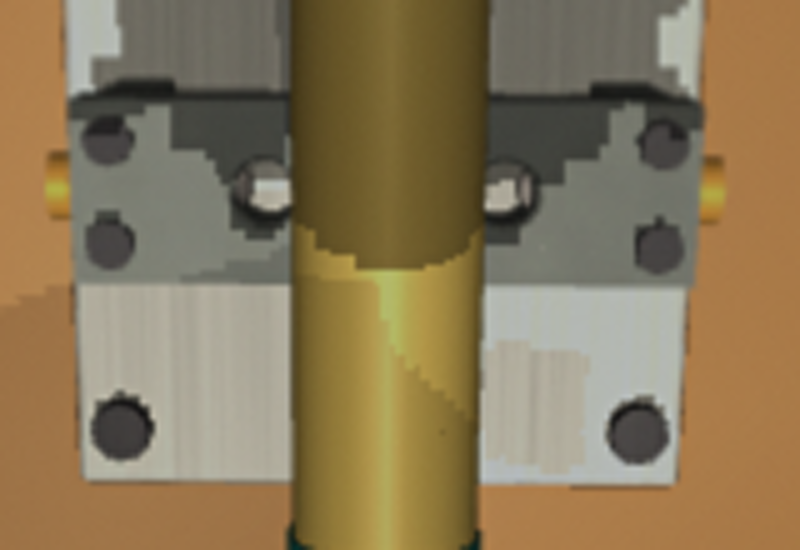

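This view shows the bracket clearly: top corners at (70,100), (700,103), (77,285) and (693,287) in the 5x crop, holes near row 190 either side of the tube, and gold plungers in line with them.

Run:
```python
from h import *
c,im=load('w5')
g=lambda p:[[x/5+210-.4,y/5+105-.4] for x,y in p]
def s(n,p,z):
    q=plane(c,g(p),z);d=q[1]-q[0];print(n,q[:,:2].round(1).tolist(),'mean',q.mean(0)[:2].round(2),'yaw',round(np.arctan2(d[1],d[0]),4))
s('corners',[(70,100),(700,103),(77,285),(693,287)],72)
s('screws74',[(109,138),(664,143),(109,243),(660,245)],74)
s('hole outer',[(235,190),(541,192)],72)
s('plungers z62',[(47,184),(724,188)],62)
tipz=186
q=plane(c,[[246,230],[319,230]],186);print(q.mean(0),np.linalg.norm(q[1]-q[0]),np.arctan2(*(q[1]-q[0])[1::-1]))
# leg tips seen in side view by blob
P=np.array([[575,21,186]]);print('side proj',proj(calibration('side'),q),proj(calibration('side'),[[554,58,72],[596,57,72]]))
# tip detection
gr=cv2.cvtColor(im,cv2.COLOR_BGR2GRAY)
for r in (224,227,230,234,240,250):
    x=np.flatnonzero(gr[r,225:345]<60)+225; print(r,x.min() if len(x) else 0,[ (a[0],a[-1]) for a in np.split(x,np.flatnonzero(np.diff(x)>2)+1) if len(a)])
```

```text
corners [[523.7, 77.1], [632.2, 72.8], [522.3, 45.0], [631.5, 40.8]] mean [577.43  58.92] yaw -0.0404
screws74 [[530.2, 70.6], [625.8, 66.3], [528.9, 52.5], [625.2, 48.7]] mean [577.52  59.55] yaw -0.0446
hole outer [[551.3, 60.7], [604.7, 58.4]] mean [577.97  59.54] yaw -0.0421
plungers z62 [[516.7, 61.9], [638.6, 56.8]] mean [577.64  59.34] yaw -0.0415
[572.58511694  20.7378512  186.        ] 44.203575192434286 -0.035569175634229025
side proj [[282.43201731 176.64368494]
 [304.80917383 172.17702388]] [[277.46828053 218.73535953]
 [296.39040958 214.19386053]]
224 268 [(np.int64(268), np.int64(277)), (np.int64(295), np.int64(305))]
227 241 [(np.int64(241), np.int64(250)), (np.int64(269), np.int64(278)), (np.int64(295), np.int64(304)), (np.int64(313), np.int64(321))]
230 239 [(np.int64(239), np.int64(252)), (np.int64(311), np.int64(324))]
234 238 [(np.int64(238), np.int64(252)), (np.int64(311), np.int64(325))]
240 236 [(np.int64(236), np.int64(251)), (np.int64(312), np.int64(328))]
250 232 [(np.int64(232), np.int64(248)), (np.int64(315), np.int64(331))]
```

Run:
```python
from h import *
c,im=load('w5');sd=calibration('side')
t=tri(c,[[245.5,228.5],[317.3,228.5]],sd,[[282.4,176.6],[303.8,172.5]]);print(t.round(1),t.mean(0))
for z in(186,190,194):
    q=plane(c,[[245.5,228.5],[317.3,228.5]],z);print(z,q.mean(0).round(2),np.linalg.norm(q[1]-q[0]).round(1))
# leg axis direction: leg centre at rows 230 and 250 (outer), height from width
print(c['origin'],c['attitude'])
S=cv2.imread('pics/full_s5.png')[120:200,250:340];g=cv2.cvtColor(S,cv2.COLOR_BGR2GRAY)
for r in range(44,62,2):print(r+120,[(a[0]+250,a[-1]+250) for a in np.split(x:=np.flatnonzero(g[r]<70),np.flatnonzero(np.diff(x)>2)+1) if len(a)])
```

```text
File "<stdin>", line 9
SyntaxError: assignment expression cannot be used in a comprehension iterable expression
```

Run:
```python
from h import *
c,im=load('w5');sd=calibration('side')
t=tri(c,[[245.5,228.5],[317.3,228.5]],sd,[[282.4,176.6],[303.8,172.5]]);print(t.round(1),t.mean(0))
for z in(186,190,194):
    q=plane(c,[[245.5,228.5],[317.3,228.5]],z);print(z,q.mean(0).round(2),np.linalg.norm(q[1]-q[0]).round(1))
print(c['origin'],c['attitude'])
```

```text
[[5.505e+02 2.230e+01 1.857e+02 5.000e-01]
 [5.934e+02 2.080e+01 1.853e+02 6.000e-01]] [571.9426181   21.5601797  185.50477738   0.59352449]
186 [571.95  21.73 186.  ] 43.4
190 [572.02  23.18 190.  ] 42.6
194 [572.09  24.64 194.  ] 41.8
[575.5842425024811, 97.44852750594796, 394.23131132413243] [-0.2972693928306266, 0.0011001308883953342, -0.035974904545197]
```

Tips relative to the bracket: shift (+5.5,+37.7) mm, with about -0.006 rad of yaw. I'll move above the bracket and check again lower down.

>>> apply_moves([
  {"tx": 0.0055, "ty": 0.019, "tz": -0.01, "rx": 0, "ry": 0, "rz": -0.07, "claw": 0.03},
  {"tx": 0.0055, "ty": 0.0377, "tz": -0.02, "rx": 0, "ry": 0, "rz": -0.07, "claw": 0.03},
  {"tx": 0.0055, "ty": 0.0377, "tz": -0.035, "rx": 0, "ry": 0, "rz": -0.07, "claw": 0.03},
  {"tx": 0.0055, "ty": 0.0377, "tz": -0.035, "rx": 0, "ry": 0, "rz": -0.07, "claw": 0.03},
  {"tx": 0.0055, "ty": 0.0377, "tz": -0.035, "rx": 0, "ry": 0, "rz": -0.07, "claw": 0.03},
  {"tx": 0.0055, "ty": 0.0377, "tz": -0.035, "rx": 0, "ry": 0, "rz": -0.07, "claw": 0.03},
])

```text
clock: 6.5
eef_pos: [579.4, 61.5, 217.0]
tool_rot: [3.14, 0.0, 1.531]
force: [0.0, -0.1, -0.1]
width: 47.8
```

```bash
python3 -c "
from h import *
shot('w7');save('side','s7.png')
a=cv2.imread('pics/full_s7.png')[150:250,240:340]
w=load('w7')[1][150:290,190:370]
cv2.imwrite('pics/v7.png',np.hstack([cv2.resize(w,(540,420),interpolation=cv2.INTER_CUBIC),cv2.resize(a[:,20:80],(252,420),interpolation=cv2.INTER_CUBIC)]))"
```

```text
[579.44  61.54 217.04] [3.1404e+00 3.0000e-04 1.5308e+00] [ 0.02 -0.14 -0.13] [ 0.058  0.563 -0.33   1.722  0.224  0.893 -0.406] 6.5
```

View pics/v7.png

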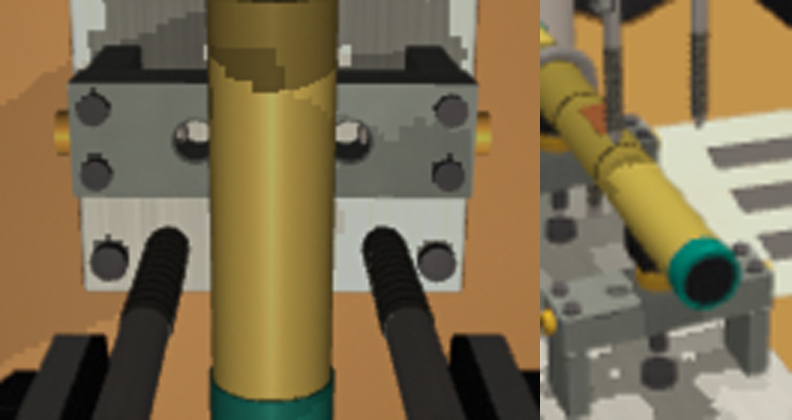

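Left panel: tips at about (169,235) and (384,235), holes at (190,139) and (353,139), tube edges at 210 and 337. I'll compute the residual.

Run:
```python
from h import *
c,im=load('w7');g=lambda p:[[x/3+190-.33,y/3+150-.33] for x,y in p]
def s(n,p,z):
    q=plane(c,g(p),z);d=q[1]-q[0];print(n,q[:,:2].round(1).tolist(),'mean',q.mean(0)[:2].round(2),'yaw',round(np.arctan2(d[1],d[0]),4))
s('tips',[(168.5,235),(383.5,235)],151.5)
s('corners',[(70,82),(476,82),(75,197),(470,197)],72)
s('screws',[(94,109),(452,109),(97,173),(449,173)],74)
s('plungers',[(55,133),(492,133)],62)
s('hole',[(173,140),(371,140)],72)
q=(np.array(calibration('side')['origin']))
s('tube@114,r235',[(210,235),(336,235)],114); s('tube r140',[(209,140),(337,140)],114)
hsv=cv2.cvtColor(im,cv2.COLOR_BGR2HSV);gr=hsv[:,:,2]
for r in(226,228,230,234,238):
    x=np.flatnonzero(gr[r,225:345]<75)+225;print(r,[(int(a[0]),int(a[-1])) for a in np.split(x,np.flatnonzero(np.diff(x)>2)+1) if len(a)>4])
print(proj(calibration('side'),plane(c,g([(168.5,235),(383.5,235)]),151.5)))
```

```text
tips [[557.0, 61.5], [600.3, 59.7]] mean [578.65  60.61] yaw -0.0403
corners [[524.1, 77.6], [632.6, 73.2], [522.4, 45.3], [631.3, 40.9]] mean [577.58  59.23] yaw -0.0403
screws [[530.2, 70.4], [625.9, 66.5], [529.4, 52.5], [625.2, 48.7]] mean [577.67  59.51] yaw -0.0403
plungers [[516.5, 61.2], [639.0, 56.2]] mean [577.73  58.7 ] yaw -0.0403
hole [[550.5, 60.4], [604.2, 58.3]] mean [577.38  59.33] yaw -0.0403
tube@114,r235 [[562.3, 47.7], [592.3, 46.5]] mean [577.32  47.12] yaw -0.0403
tube r140 [[563.5, 71.1], [593.1, 69.9]] mean [578.29  70.48] yaw -0.0403
226 [(243, 248), (315, 320)]
228 [(241, 250), (312, 322)]
230 [(239, 252), (311, 324)]
234 [(225, 232), (238, 252), (311, 325), (336, 340)]
238 [(225, 231), (236, 251), (312, 340)]
[[277.34339962 183.16828299]
 [297.98426659 179.01166888]]
```

Tips are off by about (+1.0,+1.3) mm. I'll correct that and come down around the tube to just above the holes.

>>> apply_moves([
  {"tx": -0.001, "ty": -0.0013, "tz": 0, "rx": 0, "ry": 0, "rz": 0, "claw": 0.03},
  {"tx": -0.001, "ty": -0.0013, "tz": -0.01, "rx": 0, "ry": 0, "rz": 0, "claw": 0.03},
  {"tx": -0.001, "ty": -0.0013, "tz": -0.02, "rx": 0, "ry": 0, "rz": 0, "claw": 0.03},
  {"tx": -0.001, "ty": -0.0013, "tz": -0.03, "rx": 0, "ry": 0, "rz": 0, "claw": 0.03},
  {"tx": -0.001, "ty": -0.0013, "tz": -0.045, "rx": 0, "ry": 0, "rz": 0, "claw": 0.03},
  {"tx": -0.001, "ty": -0.0013, "tz": -0.06, "rx": 0, "ry": 0, "rz": 0, "claw": 0.03},
  {"tx": -0.001, "ty": -0.0013, "tz": -0.068, "rx": 0, "ry": 0, "rz": 0, "claw": 0.03},
  {"tx": -0.001, "ty": -0.0013, "tz": -0.068, "rx": 0, "ry": 0, "rz": 0, "claw": 0.03},
  {"tx": -0.001, "ty": -0.0013, "tz": -0.068, "rx": 0, "ry": 0, "rz": 0, "claw": 0.03},
  {"tx": -0.001, "ty": -0.0013, "tz": -0.068, "rx": 0, "ry": 0, "rz": 0, "claw": 0.03},
])

```text
clock: 7.6
eef_pos: [578.4, 61.4, 148.9]
tool_rot: [3.14, -0.0, 1.533]
force: [-0.7, 1.1, -1.7]
width: 47.8
```

```bash
python3 -c "
from h import *
shot('w8');save('side','s8.png')
a=cv2.imread('pics/full_s8.png')[180:260,250:320]
w=load('w8')[1][180:290,190:370]
cv2.imwrite('pics/v8.png',np.hstack([cv2.resize(w,(540,330),interpolation=cv2.INTER_CUBIC),cv2.resize(a[:,:60],(252,330),interpolation=cv2.INTER_CUBIC)]))"
```

```text
[578.4   61.38 148.92] [ 3.1404e+00 -3.0000e-04  1.5327e+00] [-0.74  1.11 -1.74] [ 0.038  0.646 -0.301  1.789  0.267  0.744 -0.441] 7.6
```

View pics/v8.png

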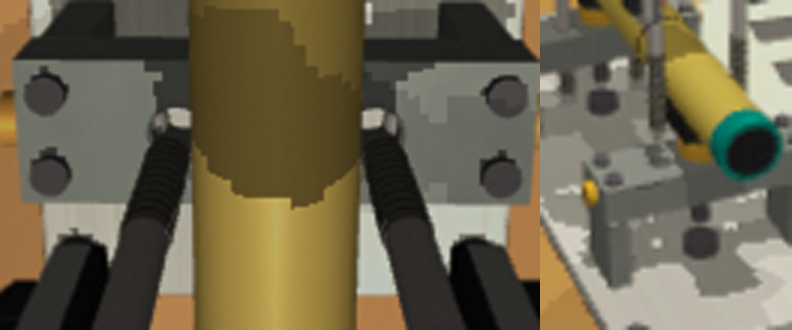

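Tips are just above the holes and the tube is free between the legs. I'll compute the residual from this view.

Run:
```python
from h import *
c,im=load('w8');g=lambda p:[[x/3+190-.33,y/3+180-.33] for x,y in p]
def s(n,p,z):
    q=plane(c,g(p),z);d=q[1]-q[0];print(n,q[:,:2].round(1).tolist(),'mean',q.mean(0)[:2].round(2),'yaw',round(np.arctan2(d[1],d[0]),4))
s('corners',[(15,60),(537,60),(24,203),(531,203)],72)
s('screws',[(46,95),(507,95),(50,175),(501,175)],74)
for y in (139,142):s('tips',[(172,y),(375,y)],83.4)
gr=cv2.cvtColor(im,cv2.COLOR_BGR2GRAY)
for r in(222,224,226,228,230,234,238):
    x=np.flatnonzero(gr[r,225:345]<58)+225;print(r,[(int(a[0]),int(a[-1])) for a in np.split(x,np.flatnonzero(np.diff(x)>2)+1) if len(a)>2])
sd=calibration('side')
print(proj(sd,[[556.7,60,83.4]]), proj(sd,[[556.7,59,83.4]]),[read_state()['eef_pos'].round(2).tolist()])
```

```text
corners [[523.9, 77.2], [632.5, 73.0], [522.3, 45.1], [632.2, 40.9]] mean [577.72  59.04] yaw -0.0385
screws [[530.1, 69.9], [626.0, 66.3], [529.1, 52.1], [625.1, 48.4]] mean [577.56  59.19] yaw -0.0385
tips [[556.7, 62.6], [597.6, 61.0]] mean [577.17  61.76] yaw -0.0385
tips [[556.7, 61.9], [597.6, 60.3]] mean [577.14  61.12] yaw -0.0385
222 [(246, 248), (307, 309)]
224 [(240, 255), (307, 319)]
226 [(241, 255), (307, 322)]
228 [(240, 253), (307, 323)]
230 [(239, 253), (307, 324)]
234 [(238, 252), (311, 325)]
238 [(236, 251), (312, 327)]
[[278.19187617 213.2184891 ]] [[278.38886457 213.4623749 ]] [[578.39, 61.29, 149.01]]
```

Offset left is about y +1 mm. I'll correct it and start the legs in the holes gently.

>>> apply_moves([
  {"tx": 0, "ty": -0.001, "tz": 0, "rx": 0, "ry": 0, "rz": 0, "claw": 0.03},
  {"tx": 0, "ty": -0.001, "tz": -0.004, "rx": 0, "ry": 0, "rz": 0, "claw": 0.03},
  {"tx": 0, "ty": -0.001, "tz": -0.008, "rx": 0, "ry": 0, "rz": 0, "claw": 0.03},
  {"tx": 0, "ty": -0.001, "tz": -0.012, "rx": 0, "ry": 0, "rz": 0, "claw": 0.03},
  {"tx": 0, "ty": -0.001, "tz": -0.015, "rx": 0, "ry": 0, "rz": 0, "claw": 0.03},
  {"tx": 0, "ty": -0.001, "tz": -0.018, "rx": 0, "ry": 0, "rz": 0, "claw": 0.03},
  {"tx": 0, "ty": -0.001, "tz": -0.018, "rx": 0, "ry": 0, "rz": 0, "claw": 0.03},
  {"tx": 0, "ty": -0.001, "tz": -0.018, "rx": 0, "ry": 0, "rz": 0, "claw": 0.03},
])

```text
clock: 8.5
eef_pos: [577.9, 60.2, 130.3]
tool_rot: [-3.142, -0.0, 1.533]
force: [0.2, -0.9, -0.6]
width: 47.6
```

No force, and the tips are about 7 mm into the holes. Next: past the plungers, staying above the highest possible contact.

>>> apply_moves([
  {"tx": 0, "ty": 0, "tz": -0.004, "rx": 0, "ry": 0, "rz": 0, "claw": 0.03},
  {"tx": 0, "ty": 0, "tz": -0.008, "rx": 0, "ry": 0, "rz": 0, "claw": 0.03},
  {"tx": 0, "ty": 0, "tz": -0.012, "rx": 0, "ry": 0, "rz": 0, "claw": 0.03},
  {"tx": 0, "ty": 0, "tz": -0.012, "rx": 0, "ry": 0, "rz": 0, "claw": 0.03},
  {"tx": 0, "ty": 0, "tz": -0.012, "rx": 0, "ry": 0, "rz": 0, "claw": 0.03},
])

```text
clock: 9.0
eef_pos: [578.0, 59.9, 117.8]
tool_rot: [-3.141, 0.0, 1.532]
force: [1.4, -0.6, -4.6]
width: 48.1
```

>>> apply_moves([
  {"tx": 0, "ty": 0, "tz": -0.002, "rx": 0, "ry": 0, "rz": 0, "claw": 0.03},
  {"tx": 0, "ty": 0, "tz": -0.004, "rx": 0, "ry": 0, "rz": 0, "claw": 0.03},
  {"tx": 0, "ty": 0, "tz": -0.006, "rx": 0, "ry": 0, "rz": 0, "claw": 0.03},
  {"tx": 0, "ty": 0, "tz": -0.006, "rx": 0, "ry": 0, "rz": 0, "claw": 0.03},
])

```text
clock: 9.4
eef_pos: [577.8, 60.0, 111.9]
tool_rot: [-3.142, 0.0, 1.533]
force: [2.8, -1.0, -3.2]
width: 47.9
```

>>> apply_moves([
  {"tx": 0, "ty": 0, "tz": -0.001, "rx": 0, "ry": 0, "rz": 0, "claw": 0.03},
  {"tx": 0, "ty": 0, "tz": -0.002, "rx": 0, "ry": 0, "rz": 0, "claw": 0.03},
  {"tx": 0, "ty": 0, "tz": -0.003, "rx": 0, "ry": 0, "rz": 0, "claw": 0.03},
])

```text
clock: 9.7
eef_pos: [578.1, 60.2, 109.5]
tool_rot: [3.141, -0.0, 1.533]
force: [0.9, -1.1, 4.0]
width: 47.7
```

```bash
python3 -c "
from h import *
for i in range(8):
    s=read_state();print(s['clock'],s['eef_pos'].round(2),s['force'].round(2),s['torque'].round(2),s['tau'][[1,3,5]].round(2)); get_image('top')"
```

```text
9.7 [578.12  60.2  109.49] [ 0.95 -1.15  4.  ] [-0.28 -0.22  0.01] [-51.65 -12.5    0.15]
9.75 [577.98  60.25 109.22] [ 1.56 -0.47 -0.2 ] [-0.21 -0.35  0.05] [-54.08 -13.09   0.32]
9.8 [577.9   60.23 109.07] [ 1.98 -0.71 -1.9 ] [-0.15 -0.48  0.02] [-54.05 -12.9    0.46]
9.85 [577.85  60.22 108.98] [ 1.8  -1.52 -2.06] [-0.19 -0.37  0.03] [-54.09 -12.84   0.48]
9.9 [577.93  60.22 109.03] [ 2.45 -0.74 -1.01] [-0.17 -0.45  0.01] [-54.16 -12.85   0.49]
9.95 [577.86  60.24 109.  ] [ 1.87 -0.17 -2.11] [-0.14 -0.45  0.03] [-54.26 -12.87   0.51]
10.0 [577.86  60.25 109.01] [ 2.1  -0.65 -2.43] [-0.17 -0.48 -0.04] [-54.38 -12.89   0.53]
10.05 [577.84  60.24 109.  ] [ 2.15 -1.11 -1.85] [-0.09 -0.48  0.07] [-54.51 -12.92   0.55]
```

Moving drag reads about +4 N. The force relaxes when the arm stops, so I'll feel for contact while moving.

>>> apply_moves([
  {"tx": 0, "ty": 0, "tz": -0.001, "rx": 0, "ry": 0, "rz": 0, "claw": 0.03},
  {"tx": 0, "ty": 0, "tz": -0.002, "rx": 0, "ry": 0, "rz": 0, "claw": 0.03},
  {"tx": 0, "ty": 0, "tz": -0.003, "rx": 0, "ry": 0, "rz": 0, "claw": 0.03},
  {"tx": 0, "ty": 0, "tz": -0.004, "rx": 0, "ry": 0, "rz": 0, "claw": 0.03},
])

```text
clock: 10.5
eef_pos: [578.1, 60.5, 105.7]
tool_rot: [3.141, -0.0, 1.533]
force: [0.3, -0.3, 4.4]
width: 47.7
```

>>> apply_moves([
  {"tx": 0, "ty": 0, "tz": -0.001, "rx": 0, "ry": 0, "rz": 0, "claw": 0.03},
  {"tx": 0, "ty": 0, "tz": -0.002, "rx": 0, "ry": 0, "rz": 0, "claw": 0.03},
])

```text
clock: 10.7
eef_pos: [578.1, 60.4, 103.4]
tool_rot: [3.141, -0.0, 1.533]
force: [0.4, 0.6, 4.0]
width: 47.4
```

>>> apply_moves([
  {"tx": 0, "ty": 0, "tz": -0.001, "rx": 0, "ry": 0, "rz": 0, "claw": 0.03},
])

```text
clock: 10.8
eef_pos: [578.1, 60.3, 102.3]
tool_rot: [3.141, -0.0, 1.533]
force: [0.8, 0.9, 5.0]
width: 47.7
```

>>> apply_moves([
  {"tx": 0, "ty": 0, "tz": -0.001, "rx": 0, "ry": 0, "rz": 0, "claw": 0.03},
])

```text
clock: 10.9
eef_pos: [578.1, 60.3, 101.3]
tool_rot: [3.141, -0.0, 1.533]
force: [0.7, 0.5, 3.8]
width: 47.6
```

>>> apply_moves([
  {"tx": 0, "ty": 0, "tz": -0.0008, "rx": 0, "ry": 0, "rz": 0, "claw": 0.03},
])

```text
clock: 11.0
eef_pos: [578.0, 60.3, 100.4]
tool_rot: [3.141, -0.0, 1.533]
force: [1.4, 1.0, 3.1]
width: 47.7
```

>>> apply_moves([
  {"tx": 0, "ty": 0, "tz": -0.001, "rx": 0, "ry": 0, "rz": 0, "claw": 0.03},
])

```text
clock: 11.1
eef_pos: [578.0, 60.2, 99.5]
tool_rot: [3.141, -0.0, 1.533]
force: [1.0, 0.3, 3.9]
width: 48.0
```

>>> apply_moves([
  {"tx": 0, "ty": 0, "tz": -0.001, "rx": 0, "ry": 0, "rz": 0, "claw": 0.03},
])

```text
clock: 11.2
eef_pos: [578.0, 60.2, 98.5]
tool_rot: [3.141, -0.0, 1.533]
force: [1.0, 0.6, 3.8]
width: 48.1
```

>>> apply_moves([
  {"tx": 0, "ty": 0, "tz": -0.001, "rx": 0, "ry": 0, "rz": 0, "claw": 0.03},
])

```text
clock: 11.3
eef_pos: [578.0, 60.2, 97.4]
tool_rot: [3.141, -0.0, 1.533]
force: [2.2, 0.4, 3.3]
width: 47.5
```

>>> apply_moves([
  {"tx": 0, "ty": 0, "tz": -0.001, "rx": 0, "ry": 0, "rz": 0, "claw": 0.03},
])

```text
clock: 11.4
eef_pos: [577.9, 60.2, 96.4]
tool_rot: [3.142, -0.0, 1.533]
force: [1.9, 0.7, 3.3]
width: 47.9
```

>>> apply_moves([
  {"tx": 0, "ty": 0, "tz": -0.001, "rx": 0, "ry": 0, "rz": 0, "claw": 0.03},
])

```text
clock: 11.5
eef_pos: [577.9, 60.2, 95.4]
tool_rot: [3.142, -0.0, 1.533]
force: [0.9, 0.3, 4.6]
width: 47.6
```

>>> apply_moves([
  {"tx": 0, "ty": 0, "tz": -0.001, "rx": 0, "ry": 0, "rz": 0, "claw": 0.03},
])

```text
clock: 11.6
eef_pos: [577.9, 60.1, 94.4]
tool_rot: [3.142, -0.0, 1.533]
force: [1.6, 0.5, 4.1]
width: 47.6
```

>>> apply_moves([
  {"tx": 0, "ty": 0, "tz": -0.001, "rx": 0, "ry": 0, "rz": 0, "claw": 0.03},
])

```text
clock: 11.7
eef_pos: [578.0, 60.1, 93.5]
tool_rot: [3.141, -0.0, 1.532]
force: [1.5, -0.1, 3.9]
width: 47.6
```

>>> apply_moves([
  {"tx": 0, "ty": 0, "tz": -0.001, "rx": 0, "ry": 0, "rz": 0, "claw": 0.03},
])

```text
clock: 11.8
eef_pos: [578.0, 60.1, 92.5]
tool_rot: [3.141, 0.0, 1.533]
force: [1.8, 0.5, 3.6]
width: 47.6
```

>>> apply_moves([
  {"tx": 0, "ty": 0, "tz": -0.001, "rx": 0, "ry": 0, "rz": 0, "claw": 0.03},
])

```text
clock: 11.9
eef_pos: [577.9, 60.1, 91.4]
tool_rot: [3.142, 0.0, 1.533]
force: [1.7, 0.6, 4.5]
width: 47.7
```

>>> apply_moves([
  {"tx": 0, "ty": 0, "tz": -0.0008, "rx": 0, "ry": 0, "rz": 0, "claw": 0.03},
])

```text
clock: 12.0
eef_pos: [577.9, 60.1, 90.6]
tool_rot: [3.142, 0.0, 1.532]
force: [1.5, -0.7, 3.1]
width: 47.7
```

>>> apply_moves([
  {"tx": 0, "ty": 0, "tz": -0.0008, "rx": 0, "ry": 0, "rz": 0, "claw": 0.03},
])

```text
clock: 12.1
eef_pos: [577.9, 60.0, 89.8]
tool_rot: [-3.142, 0.0, 1.532]
force: [0.9, -0.3, 3.3]
width: 47.7
```

>>> apply_moves([
  {"tx": 0, "ty": 0, "tz": -0.0008, "rx": 0, "ry": 0, "rz": 0, "claw": 0.03},
])

```text
clock: 12.2
eef_pos: [577.9, 60.1, 89.1]
tool_rot: [3.142, 0.0, 1.533]
force: [2.0, -1.0, 4.0]
width: 48.1
```

>>> apply_moves([
  {"tx": 0, "ty": 0, "tz": -0.0008, "rx": 0, "ry": 0, "rz": 0, "claw": 0.03},
])

```text
clock: 12.3
eef_pos: [577.9, 60.1, 88.3]
tool_rot: [3.142, 0.0, 1.533]
force: [1.4, -0.5, 4.4]
width: 47.8
```

>>> apply_moves([
  {"tx": 0, "ty": 0, "tz": -0.0008, "rx": 0, "ry": 0, "rz": 0, "claw": 0.03},
])

```text
clock: 12.4
eef_pos: [577.9, 60.0, 87.5]
tool_rot: [-3.142, 0.0, 1.532]
force: [1.9, -1.0, 5.1]
width: 47.7
```

>>> apply_moves([
  {"tx": 0, "ty": 0, "tz": -0.0006, "rx": 0, "ry": 0, "rz": 0, "claw": 0.03},
])

```text
clock: 12.5
eef_pos: [577.9, 60.1, 86.9]
tool_rot: [3.142, 0.0, 1.533]
force: [1.1, -0.8, 8.1]
width: 47.5
```

Force has jumped to 8.1 N against about 4 N drag, so this looks like contact. One small step to confirm.

>>> apply_moves([
  {"tx": 0, "ty": 0, "tz": -0.0003, "rx": 0, "ry": 0, "rz": 0, "claw": 0.03},
])

```text
clock: 12.6
eef_pos: [577.9, 60.0, 86.9]
tool_rot: [3.141, 0.0, 1.532]
force: [-0.3, -1.6, 8.0]
width: 47.7
```

>>> apply_moves([
  {"tx": 0, "ty": 0, "tz": -0.0003, "rx": 0, "ry": 0, "rz": 0, "claw": 0.03},
])

```text
clock: 12.7
eef_pos: [577.9, 60.0, 86.8]
tool_rot: [3.141, 0.0, 1.532]
force: [-0.1, -0.7, 10.7]
width: 47.8
```

Total is 10.7 N, so about 6.5 N on the tube: firm contact with a safe margin. Releasing.

>>> apply_moves([
  {"tx": 0, "ty": 0, "tz": 0, "rx": 0, "ry": 0, "rz": 0, "claw": 0.052},
  {"tx": 0, "ty": 0, "tz": 0, "rx": 0, "ry": 0, "rz": 0, "claw": 0.06},
  {"tx": 0, "ty": 0, "tz": 0, "rx": 0, "ry": 0, "rz": 0, "claw": 0.07},
  {"tx": 0, "ty": 0, "tz": 0, "rx": 0, "ry": 0, "rz": 0, "claw": 0.07},
  {"tx": 0, "ty": 0, "tz": 0, "rx": 0, "ry": 0, "rz": 0, "claw": 0.07},
])

```text
clock: 13.2
eef_pos: [577.6, 60.2, 86.0]
tool_rot: [-3.141, 0.0, 1.533]
force: [0.1, -0.6, -0.3]
width: 69.9
```

>>> apply_moves([
  {"tx": 0, "ty": 0, "tz": 0.01, "rx": 0, "ry": 0, "rz": 0, "claw": 0.075},
  {"tx": 0, "ty": 0, "tz": 0.025, "rx": 0, "ry": 0, "rz": 0, "claw": 0.075},
  {"tx": 0, "ty": 0, "tz": 0.05, "rx": 0, "ry": 0, "rz": 0, "claw": 0.075},
  {"tx": 0, "ty": 0, "tz": 0.08, "rx": 0, "ry": 0, "rz": 0, "claw": 0.075},
  {"tx": 0, "ty": 0, "tz": 0.12, "rx": 0, "ry": 0, "rz": 0, "claw": 0.075},
  {"tx": 0, "ty": 0, "tz": 0.12, "rx": 0, "ry": 0, "rz": 0, "claw": 0.075},
  {"tx": 0, "ty": 0, "tz": 0.12, "rx": 0, "ry": 0, "rz": 0, "claw": 0.075},
])

```text
clock: 13.9
eef_pos: [578.5, 60.2, 207.9]
tool_rot: [3.139, -0.0, 1.532]
force: [-0.8, -0.4, -0.7]
width: 75.0
```

```bash
python3 -c "
from h import *
shot('w9');save('side','s9.png')
a=cv2.imread('pics/full_s9.png')[140:260,230:330]
w=load('w9')[1][130:330,180:380]
cv2.imwrite('pics/v9.png',np.hstack([cv2.resize(w,(420,420),interpolation=cv2.INTER_CUBIC),cv2.resize(a,(350,420),interpolation=cv2.INTER_CUBIC)]))"
```

```text
[578.5   60.21 207.94] [ 3.1388e+00 -3.0000e-04  1.5324e+00] [-0.8  -0.45 -0.7 ] [ 0.06   0.571 -0.329  1.736  0.232  0.869 -0.409] 13.9
```

View pics/v9.png

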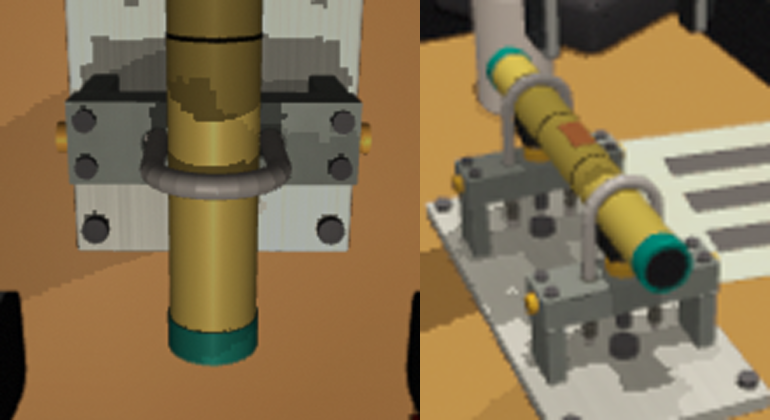

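The wrist and side views show the U-bolt upright over the tube, legs in both holes and the bow on the tube, matching the fitted one behind it. Pictures can't resolve half a millimetre, and opening the pads may have lifted the bow slightly. I'll check by touch with closed fingers on the bow's crown, expected near z = 132.

>>> apply_moves([
  {"tx": 0, "ty": 0, "tz": 0, "rx": 0, "ry": 0, "rz": 0, "claw": 0.0},
  {"tx": 0, "ty": 0, "tz": 0, "rx": 0, "ry": 0, "rz": 0, "claw": 0.0},
  {"tx": 0, "ty": 0, "tz": 0, "rx": 0, "ry": 0, "rz": 0, "claw": 0.0},
  {"tx": 0, "ty": 0, "tz": -0.02, "rx": 0, "ry": 0, "rz": 0, "claw": 0.0},
  {"tx": 0, "ty": 0, "tz": -0.04, "rx": 0, "ry": 0, "rz": 0, "claw": 0.0},
  {"tx": 0, "ty": 0, "tz": -0.055, "rx": 0, "ry": 0, "rz": 0, "claw": 0.0},
  {"tx": 0, "ty": 0, "tz": -0.066, "rx": 0, "ry": 0, "rz": 0, "claw": 0.0},
  {"tx": 0, "ty": 0, "tz": -0.068, "rx": 0, "ry": 0, "rz": 0, "claw": 0.0},
  {"tx": 0, "ty": 0, "tz": -0.069, "rx": 0, "ry": 0, "rz": 0, "claw": 0.0},
  {"tx": 0, "ty": 0, "tz": -0.07, "rx": 0, "ry": 0, "rz": 0, "claw": 0.0},
])

```text
clock: 15.0
eef_pos: [578.5, 60.3, 136.9]
tool_rot: [3.14, -0.0, 1.533]
force: [0.3, -0.3, 0.5]
width: -0.2
```

>>> apply_moves([
  {"tx": 0, "ty": 0, "tz": -0.001, "rx": 0, "ry": 0, "rz": 0, "claw": 0.0},
])

```text
clock: 15.1
eef_pos: [578.5, 60.3, 136.0]
tool_rot: [3.14, -0.0, 1.533]
force: [-0.3, -0.0, -0.5]
width: 0.0
```

>>> apply_moves([
  {"tx": 0, "ty": 0, "tz": -0.001, "rx": 0, "ry": 0, "rz": 0, "claw": 0.0},
])

```text
clock: 15.2
eef_pos: [578.2, 60.2, 134.8]
tool_rot: [3.141, -0.0, 1.533]
force: [-0.4, 0.1, -0.3]
width: 0.2
```

>>> apply_moves([
  {"tx": 0, "ty": 0, "tz": -0.0008, "rx": 0, "ry": 0, "rz": 0, "claw": 0.0},
])

```text
clock: 15.3
eef_pos: [578.0, 60.2, 133.8]
tool_rot: [3.141, -0.0, 1.533]
force: [0.2, -0.5, 0.3]
width: -0.1
```

>>> apply_moves([
  {"tx": 0, "ty": 0, "tz": -0.0006, "rx": 0, "ry": 0, "rz": 0, "claw": 0.0},
])

```text
clock: 15.4
eef_pos: [578.0, 60.2, 133.0]
tool_rot: [3.141, -0.0, 1.533]
force: [0.4, 0.8, 2.2]
width: -0.2
```

>>> apply_moves([
  {"tx": 0, "ty": 0, "tz": -0.0004, "rx": 0, "ry": 0, "rz": 0, "claw": 0.0},
])

```text
clock: 15.5
eef_pos: [578.2, 60.3, 132.9]
tool_rot: [3.141, -0.0, 1.533]
force: [-0.9, 0.3, 2.9]
width: 0.2
```

>>> apply_moves([
  {"tx": 0, "ty": 0, "tz": -0.0004, "rx": 0, "ry": 0, "rz": 0, "claw": 0.0},
])

```text
clock: 15.6
eef_pos: [578.3, 60.3, 132.6]
tool_rot: [3.141, -0.0, 1.533]
force: [0.1, -1.0, 3.7]
width: -0.1
```

>>> apply_moves([
  {"tx": 0, "ty": 0, "tz": -0.0004, "rx": 0, "ry": 0, "rz": 0, "claw": 0.0},
])

```text
clock: 15.7
eef_pos: [578.4, 60.3, 132.3]
tool_rot: [3.14, -0.0, 1.533]
force: [-1.7, 0.5, 7.7]
width: -0.1
```

>>> apply_moves([
  {"tx": 0, "ty": 0, "tz": -0.0003, "rx": 0, "ry": 0, "rz": 0, "claw": 0.0},
])

```text
clock: 15.8
eef_pos: [578.4, 60.3, 132.2]
tool_rot: [3.14, -0.0, 1.533]
force: [-0.4, -0.1, 8.2]
width: -0.0
```

>>> apply_moves([
  {"tx": 0, "ty": 0, "tz": -0.0002, "rx": 0, "ry": 0, "rz": 0, "claw": 0.0},
])

```text
clock: 15.9
eef_pos: [578.4, 60.3, 132.1]
tool_rot: [3.14, -0.0, 1.532]
force: [-1.9, -0.7, 8.9]
width: -0.1
```

The bow is bearing on the tube: 8.9 N total, about 5 N above the drag. I'll retract straight up, where the fingers can no longer lift it.

>>> apply_moves([
  {"tx": 0, "ty": 0, "tz": 0.01, "rx": 0, "ry": 0, "rz": 0, "claw": 0.0},
  {"tx": 0, "ty": 0, "tz": 0.04, "rx": 0, "ry": 0, "rz": 0, "claw": 0.0},
  {"tx": 0, "ty": 0, "tz": 0.08, "rx": 0, "ry": 0, "rz": 0, "claw": 0.0},
  {"tx": 0, "ty": 0, "tz": 0.1, "rx": 0, "ry": 0, "rz": 0, "claw": 0.0},
  {"tx": 0, "ty": 0, "tz": 0.1, "rx": 0, "ry": 0, "rz": 0, "claw": 0.0},
  {"tx": 0, "ty": 0, "tz": 0.1, "rx": 0, "ry": 0, "rz": 0, "claw": 0.0},
])

```text
clock: 16.5
eef_pos: [577.6, 60.0, 231.3]
tool_rot: [3.142, 0.0, 1.532]
force: [-0.4, -0.2, 0.2]
width: -0.0
```

Run:
```python
from h import *
shot('w10');save('side','s10.png')
a=cv2.imread('pics/full_s10.png');b=cv2.imread('pics/full_s9.png')
d=cv2.absdiff(a,b).max(2)>40; d[:150]=0
print('side changed px below row150:',d.sum())
c,im=load('w10')
a0=cv2.imread('pics/full_s4.png');e=(cv2.absdiff(a,a0).max(2)>60)
for n,(y0,y1,x0,x1) in dict(wrench=(295,330,155,255),tray=(262,330,372,452),vials=(195,265,352,402),bigU=(325,400,310,345)).items():print(n,e[y0:y1,x0:x1].sum())
finish_job()
```

```text
[577.65  59.99 231.34] [3.1415e+00 2.0000e-04 1.5324e+00] [-0.42 -0.19  0.19] [ 0.068  0.545 -0.339  1.71   0.218  0.924 -0.397] 16.5
side changed px below row150: 390
wrench 0
tray 2488
vials 2548
bigU 72
the job is handed in; nothing more can be done
```

The smaller U-bolt is on the tube at the open bracket, both legs through the holes, and let go; the job was handed in at 16.5 s of the 67 s allowed.

- **Insertion:** the tips were aligned to the holes to about 1 mm from wrist views. The legs went in with no side load, and the drag while sliding was about 4 N.
- **Bedding:** contact showed as a force rise near TCP z 87 mm. I pressed to 10.7 N in total, about 6.5 N on the tube, and released.
- **Check by touch:** I then pressed the crown with closed fingers, in case opening the pads had lifted the bow. It met resistance near z 133 mm and sank about 0.8 mm under rising force, to 8.9 N in total, about 5 N on the tube. So there may have been a slight gap after release, which this second press should have closed. I retracted straight up.
- **Last views:** after the release, before the second press, the wrist and side pictures showed the U-bolt upright over the tube with both legs in the holes. The wrist force read about zero after the final retract.

**Not confirmed:**
- **Final gap:** it is judged by force only, because the cameras cannot resolve half a millimetre.
- **Tray, vials and big U-bolt:** my comparison of side images showed no change at the wrench, 72 px at the big U-bolt, and about 2500 px each at the tray and vials. I put the tray and vial changes down to the arm in the earlier picture, but did not check them separately. The path kept clear of all of them.
- **Side images before and after the second press:** these differed by 390 px below row 150, possibly the moved gripper or its shadow. I did not look into that either.

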